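# Rinse cup onto its drying peg

## Task

Take the long rinse cup that lies on its side on the repair bench, turn it mouth-down and lower it over the tall drying peg until its rim stands flat on the peg's foot, then let go. Lower it, do not drop it, and leave the short cup where it is.

Things in the scene. Friction and masses are not known exactly. Their poses are not given: they have to be found in the camera images.
- long_cup: Longer of two plain steel cups, 100 mm long, 56 mm outer diameter, 3 mm wall, 4 mm bottom, 60 to 130 g. Lies with its middle on a low black rest (50 x 50 mm) narrower than the cup, axis level 35 mm above the bench, mouth towards +y, turned 5 to 45 degrees towards -x. Origin: centre of the outer face of its closed bottom; z runs along its axis to the open mouth (100 mm away).
- long_cup_mouth (a point): Centre of the long cup's mouth, in the plane of its rim; axes as the cup's (z points out of the mouth).
- short_cup: Shorter of two plain steel cups, 60 mm long, 56 mm outer diameter, 3 mm wall, 4 mm bottom, 54 g. Lies with its middle on a low black rest (50 x 50 mm) narrower than the cup, axis level 35 mm above the bench, mouth towards +y, turned 5 to 45 degrees towards -x. Not to be moved. Origin and axes as for the long cup, mouth at 60 mm.
- tall_peg_seat (a point): Drying peg fixed to the bench: upright round steel pin, 16 mm diameter, 75 mm tall above a flat grey round foot of 90 mm diameter and 12 mm thickness. Listed point: on the pin's axis at the foot's top face, 12 mm above the bench, z up; the pin's tip is 75 mm above this point. The taller of two pegs; the other, 40 mm tall with the same foot, stands 180 to 420 mm to its side.
There are look-alikes about, which are no part of the job. What is shaped like the long_cup but pink is not meant. What is shaped like the part that bears tall_peg_seat but black is not meant.

How it is judged:
On the way:
1. the long cup is lifted clear of its rest (height (world z) of long_cup above 0.1 m), for 0.1 s.
At the end, for the whole second after the job is handed in: The long cup stands at rest mouth-down over the tall peg, released: its mouth's centre within 19 mm of the peg's axis and within 6 mm of the foot's top face, its axis within 10 degrees of vertical (horizontal distance between long_cup_mouth and tall_peg_seat below 0.019 m and z of long_cup_mouth in the frame of tall_peg_seat below 0.006 m and angle between long_cup's own z axis and vertical above 2.97 rad and linear speed of long_cup below 0.02 m/s); the robot touches nothing.
It fails at once if the long cup is dropped onto the peg (it moves faster than 0.6 m/s while its rim is around the peg, below the tip) (horizontal distance between long_cup_mouth and tall_peg_seat below 0.03 m and z of long_cup_mouth in the frame of tall_peg_seat below 0.075 m and linear speed of long_cup above 0.6 m/s).
It fails at once if the short cup is moved more than 20 mm (distance of short_cup from where it was at the start of the episode above 0.02 m).
It also fails if it takes over 43 s, if anything falls off the work surface, if the arm or the gripper's body presses on something with over 40 N, if the wrist force passes 120 N, or if a joint passes its speed limit or range.

## Robot

A 6-joint arm with a two-finger parallel gripper is mounted at the origin on the work surface. World frame = base frame: x ahead of the robot, y to its left, z up, the work surface at z = 0. Lengths are in m, angles in rad, forces in N, time in s.
With the tool pointing down it reaches from about 0.375 to 0.9 m from the base axis. Payload 3.1 kg.
Tool frame: the origin (TCP) lies on the centre line of the jaws, within the pads' length; the fingertips stand 14 mm ahead of it and the grasp point (between the pads) lies 5 mm behind it; y points along the fingers, z is the direction in which the jaws open and shut, and the axes are right-handed (so a half turn about y gives the same grasp; the last joint's range is limited). The gripper opens to 87 mm and grips with 3 to 60 N. Pads are 19 mm wide; open, the fingers measure 117 mm over their backs; the gripper's body (75 mm by 190 mm) begins 51 mm behind the grasp point.
Start: joints at [0.936, 0.527, 1.433, -0, 1.181, -0.178], TCP at [0.275, 0.561, 0.237] pointing down, gripper open.
Joint ranges: [-3.08, 3.08], [-0.75, 2.2], [0.22, 2.44], [-1.43, 4.57], [0, 2.65], [-2.85, 2.85]. Speed limits (rad/s): [2.79, 2.79, 3.14, 3.14, 3.14, 3.14].

## Interface

Orientations are given as a unit quaternion [x, y, z, w].
In Python, from rig import robot, vision gives the robot as it stands.
- The arm moves only by the shell command python3 -m crank 'ROWS' [FORCE]. ROWS is JSON, a list of rows, each a list of 7 numbers: the shift along the tool's x, y, z as a fraction of full scale, then the turn, a rotation vector about the tool's x, y, z as a fraction of full scale, then the gripper command: -1 is shut, 1 is fully open, values between are in proportion. In form: [[x, y, z, wx, wy, wz, grip], ...]. A call has 1 to 10 rows; each row is the pose to reach, as a shift and turn from the pose commanded when the call began, along the tool's axes at that moment, turning the shorter way round; what a row does not reach only later rows make up. Full scale, the value 1, is 50 cm for a shift and pi rad for a turn. A row lasts 1/8 s, in which the tool goes at most 62.5 mm and 10.7 degrees, less where a joint would pass 70% of its speed; a pose out of reach is approached as far as the arm can. A call with a number of a shift or a turn outside -1 to 1 is refused whole. A call with a gripper value outside its range is refused whole. The fingers move at their own pace and stop on an object; FORCE is the grip in N (left out, the last holds). Time passes only in rows, so rows that repeat a pose let the fingers close. It gives the time, the measured TCP pose, the force and the opening at its end, in the units of the state.
- robot.get_obs(): the state, without advancing time (a new reading comes with each control period).
- vision.camera(name): name is "scene" or "top"; returns the picture (480x640x3 uint8, blue, green, red); there is no depth.
- vision.camera_info(name): a dict with "vfov" (degrees; the focal length in pixels is half the picture's height over the tangent of half this angle, whatever the lens; pixels are square), "cx", "cy" (the principal point, pixels), "world_from_camera" (4x4, takes a point from camera to world coordinates). Camera axes: x right, y up, looking along -z (the intrinsics and any distortion apply to the point x, -y, -z); pixel columns grow to the right and rows downward; lengths in m; the calibration is good to about 2 mm. A picture is of the moment at which its call begins. camera_info takes no time and is no camera call.
- robot.hand_in(): hands the job in, once; it reports no verdict.
The state is a dict: "time": time; "q": joint angles; "joint_velocities": joint speeds; "joint_torque": joint torques, N m; "position": TCP position; "tool_rot": TCP orientation; "ft_force": force on the tool from outside, world axes, zero at the start; "moment": the same for the moment, N m; "grip_width": finger opening in m.
Only numpy, scipy, OpenCV 4.12 (cv2) and the standard library are available. Lean on these libraries where they do the work, as an engineer would, in place of code of your own. Each camera call takes 0.05 s, during which the arm holds its last target.

## Working session

There is one attempt and no reset: what is moved stays moved. The work goes in short steps, Python scripts to look and compute and a shell command to move; the robot and the scene stay as the last step left them, time stands still between calls to the robot, and variables do not carry over. Pictures are saved under pics/ and viewed, and the job is handed in when it is done.

```bash
ls; mkdir -p pics; python3 - <<'E'
from rig import robot, vision
import cv2, numpy as np
print(robot.get_obs())
for n in("scene","top"):
    im=vision.camera(n); cv2.imwrite(f"pics/{n}0.png",im); i=vision.camera_info(n); print(n,i)
E
```

```text
pics
{'time': 0.0, 'q': array([ 9.36478402e-01,  5.28472553e-01,  1.43393158e+00, -1.86073902e-05,
        1.18138344e+00, -1.78526263e-01]), 'joint_velocities': array([-0.00020041, -0.00126433, -0.00055887,  0.00048292,  0.00161409,
       -0.00121116]), 'joint_torque': array([-1.40699314e-03, -4.40043747e+01, -1.76590794e+01,  6.31611259e-02,
        5.81772847e-02, -1.51045306e-04]), 'position': array([0.27466934, 0.5606121 , 0.23555837]), 'tool_rot': array([ 0.68953915, -0.16005406,  0.15945168, -0.68810873]), 'ft_force': array([0.74595094, 0.40903347, 0.09815736]), 'moment': array([-0.00656073, -0.01234198,  0.00168479]), 'grip_width': 0.08705677166762436}
scene {'vfov': 56.75003519142774, 'cx': 311.3094994490175, 'cy': 236.23784404780628, 'world_from_camera': array([[-0.8468555 , -0.34720316,  0.40284704,  0.89094903],
       [ 0.53180092, -0.55976239,  0.63549496,  0.4542621 ],
       [ 0.00485277,  0.75240682,  0.65868082,  0.54701407],
       [ 0.        ,  0.        ,  0.        ,  1.        ]])}
top {'vfov': 49.810014258753164, 'cx': 316.85979287073184, 'cy': 233.11612457383484, 'world_from_camera': array([[ 0.05594885,  0.96978308, -0.23746685,  0.40946877],
       [-0.99841764,  0.05568881, -0.00780846, -0.0190104 ],
       [ 0.00565174,  0.23752797,  0.97136426,  0.85860848],
       [ 0.        ,  0.        ,  0.        ,  1.        ]])}
```

View pics/scene0.png

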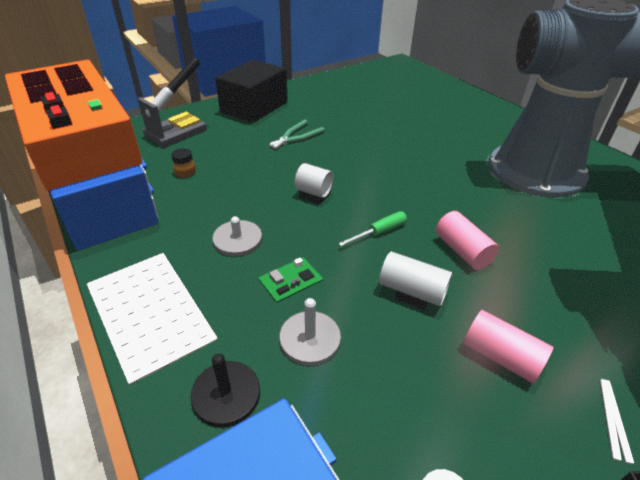

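View pics/top0.png

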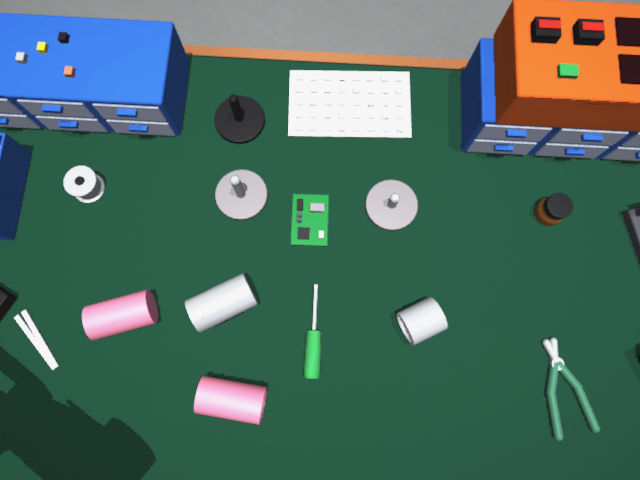

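```bash
cat > h.py <<'E'
import numpy as np, cv2
from rig import robot, vision
def ray(n,uv):
    i=vision.camera_info(n); f=240/np.tan(np.radians(i['vfov']/2)); T=np.array(i['world_from_camera'])
    uv=np.atleast_2d(uv).astype(float)
    d=np.c_[(uv[:,0]-i['cx'])/f,-(uv[:,1]-i['cy'])/f,-np.ones(len(uv))]@T[:3,:3].T
    return T[:3,3],d
def plane(n,uv,z):
    o,d=ray(n,uv); return o+d*((z-o[2])/d[:,2])[:,None]
def proj(n,P):
    i=vision.camera_info(n); f=240/np.tan(np.radians(i['vfov']/2)); T=np.array(i['world_from_camera'])
    p=(np.atleast_2d(P)-T[:3,3])@T[:3,:3]
    return np.c_[i['cx']-f*p[:,0]/p[:,2], i['cy']+f*p[:,1]/p[:,2]]
def comps(im,amin=300):
    hsv=cv2.cvtColor(im,cv2.COLOR_BGR2HSV)
    m=((hsv[...,1]<60)&(hsv[...,2]>85)).astype(np.uint8)
    m=cv2.morphologyEx(m,cv2.MORPH_OPEN,np.ones((3,3),np.uint8))
    c,_=cv2.findContours(m,cv2.RETR_EXTERNAL,cv2.CHAIN_APPROX_NONE)
    return [x[:,0,:] for x in c if cv2.contourArea(x)>amin],m
E
python3 - <<'E'
from h import *
print({k for k in vision.camera_info('top')})
for n in("scene","top"):
    im=cv2.imread(f"pics/{n}0.png"); cs,m=comps(im)
    for c in cs:
        print(n,c.mean(0).round(),cv2.contourArea(c),cv2.boundingRect(c), end=' ')
        w=plane(n,c,0.012)
        (x,y),s,a=cv2.minAreaRect(w[:,:2].astype(np.float32)*1000); print('z.012:',round(x),round(y),np.round(s))
    cv2.imwrite(f"pics/m_{n}.png",m*255)
a=cv2.imread("pics/top0.png")[150:440,60:440]; b=cv2.imread("pics/scene0.png")[190:420,180:560]
cv2.imwrite("pics/crop.png",np.vstack([cv2.resize(a,(760,580))])); cv2.imwrite("pics/crop2.png",cv2.resize(b,(760,460)))
E
```

```text
{'world_from_camera', 'vfov', 'cx', 'cy'}
scene [615. 424.] 1235.5 (599, 378, 35, 86) z.012: 424 430 [113.  24.]
scene [577. 374.] 698.5 (559, 354, 33, 39) z.012: 408 368 [87. 26.]
scene [472. 362.] 380.5 (459, 349, 27, 27) z.012: 516 279 [44. 34.]
scene [309. 332.] 2599.0 (279, 298, 62, 65) z.012: 675 119 [105.  90.]
scene [148. 317.] 9694.5 (87, 253, 130, 131) z.012: 867 -51 [131. 223.]
scene [416. 277.] 2279.0 (379, 251, 73, 54) z.012: 472 112 [ 81. 115.]
scene [500. 305.] 4004.5 (460, 232, 91, 132) z.012: 358 204 [281. 124.]
scene [ 12. 358.] 5871.5 (0, 217, 45, 263) z.012: 1058 -147 [553.  42.]
scene [237. 235.] 1278.5 (212, 216, 50, 37) z.012: 678 -136 [92. 92.]
scene [469. 229.] 455.0 (449, 212, 42, 36) z.012: 303 73 [105.  28.]
scene [ 53. 349.] 12113.5 (3, 195, 114, 285) z.012: 1000 -164 [ 61. 673.]
scene [314. 179.] 892.5 (295, 163, 38, 34) z.012: 460 -218 [120.  83.]
scene [624. 140.] 579.5 (609, 125, 31, 31) z.012: -280 38 [152.  58.]
scene [565.  28.] 382.0 (553, 12, 25, 31) z.012: -983 -614 [424.  79.]
scene [633.  23.] 314.0 (624, 4, 16, 41) z.012: -1274 -506 [642.  57
[... 456 characters left out ...]
z.012: 675 -136 [89. 90.]
top [241. 194.] 2030.5 (215, 169, 53, 51) z.012: 679 122 [90. 89.]
top [ 83. 184.] 1132.0 (63, 165, 42, 38) z.012: 680 394 [78. 56.]
top [626. 149.] 428.0 (605, 132, 35, 29) z.012: 795 -551 [35. 83.]
top [584. 141.] 1208.5 (537, 128, 92, 30) z.012: 808 -472 [ 55. 165.]
top [510. 138.] 1498.5 (468, 124, 84, 31) z.012: 808 -343 [ 56. 148.]
top [133. 119.] 1144.0 (93, 103, 81, 33) z.012: 806 326 [150.  54.]
top [ 60. 113.] 1156.0 (17, 99, 89, 33) z.012: 806 455 [ 54. 167.]
top [ 15. 116.] 523.0 (0, 98, 39, 31) z.012: 796 538 [95. 34.]
top [349. 104.] 8048.0 (288, 70, 124, 68) z.012: 860 -57 [132. 221.]
top [259.  19.] 19065.0 (0, 0, 512, 60) z.012: 1001 124 [126. 967.]
```

View pics/crop.png

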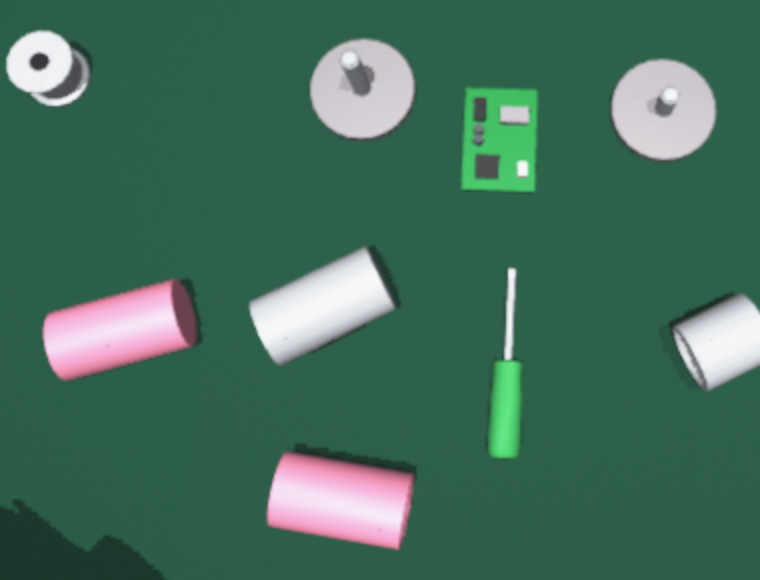

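View pics/crop2.png

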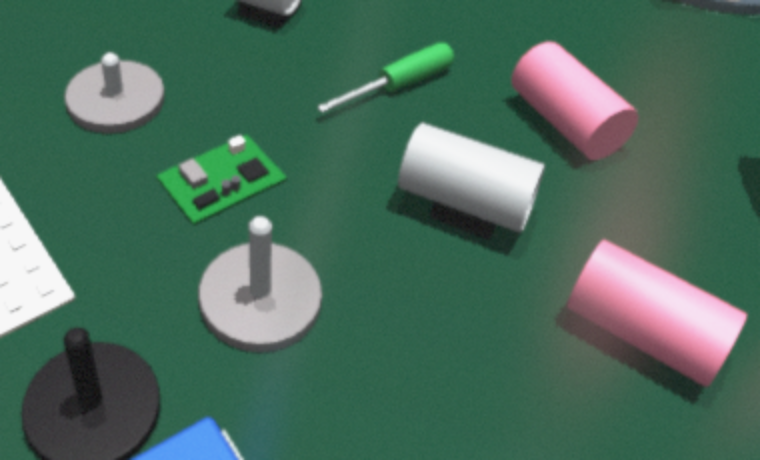

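The long cup is the white one at top (221,303), scene (416,277). The other candidates there are pink, at top (119,315) and (231,400), and the short cup is at (422,321). For the peg, the tall grey one is at top (241,194), scene (310,335). The short grey peg is at (392,205) and the black one at (240,118). The crops confirm both choices. Next I measure poses.

```bash
python3 - <<'E'
from h import *
import itertools
for n,uv in(("top",(220,302)),("scene",(416,277))):
    im=cv2.imread(f"pics/{n}0.png"); cs,m=comps(im)
    c=min(cs,key=lambda c:np.hypot(*(c.mean(0)-uv)))
    w=plane(n,c,0.035)[:,:2]*1000
    (x,y),s,a=cv2.minAreaRect(w.astype(np.float32)); 
    print(n,'rect',x,y,s,a, cv2.boxPoints(((x,y),s,a)).round().tolist())
    print('pix box',cv2.boxPoints(cv2.minAreaRect(c.astype(np.float32))).round().tolist())
# pin tip: detect brightest near tips
def tri(u,v):
    o1,d1=ray('top',u);o2,d2=ray('scene',v);d1=d1[0];d2=d2[0]
    s=np.linalg.lstsq(np.c_[d1,-d2],o2-o1,rcond=None)[0]; A=o1+s[0]*d1;B=o2+s[1]*d2
    return (A+B)/2,np.linalg.norm(A-B)
t=np.array([60+350/2,150+60/2]); s=np.array([180+260/2,190+226/2])
print('tip tri',tri(t,s), plane('top',t,.085),plane('scene',s,.085))
for n,uv,z in(("scene",(309,332),.012),("top",(241,194),.012)):
    im=cv2.imread(f"pics/{n}0.png"); cs,m=comps(im)
    c=min(cs,key=lambda c:np.hypot(*(c.mean(0)-uv)))
    print(n,'expected foot circle px of top fit', end=' ')
    w=plane(n,c,z)[:,:2]; 
    P=np.array([.679,.122]); r=np.hypot(*(w-P).T); ang=np.degrees(np.arctan2(*(w-P).T[::-1]))
    for k in range(-180,180,30):
        q=(ang>=k)&(ang<k+30); print(k,round(1000*np.median(r[q]),1) if q.any() else None,end=' ')
    print()
E
```

```text
top rect 488.7908630371094 135.01876831054688 (57.395572662353516, 105.83798217773438) 30.040224075317383 [[437.0, 166.0], [490.0, 75.0], [540.0, 104.0], [487.0, 195.0]]
pix box [[181.0, 302.0], [242.0, 271.0], [258.0, 303.0], [197.0, 334.0]]
scene rect 490.2030334472656 127.14523315429688 (77.91912841796875, 110.36082458496094) 30.55655860900879 [[429.0, 155.0], [485.0, 60.0], [552.0, 99.0], [496.0, 194.0]]
pix box [[376.0, 282.0], [388.0, 249.0], [453.0, 272.0], [442.0, 305.0]]
tip tri (array([0.67978701, 0.12109265, 0.08076349]), np.float64(0.0023787377160119387)) [[0.67738257 0.12107839 0.085     ]] [[0.68250539 0.12322862 0.085     ]]
scene expected foot circle px of top fit -180 41.8 -150 50.2 -120 50.8 -90 46.0 -60 47.0 -30 47.7 0 47.5 30 46.8 60 45.6 90 44.0 120 42.3 150 42.0 
top expected foot circle px of top fit -180 44.9 -150 45.0 -120 44.6 -90 44.7 -60 44.3 -30 44.0 0 44.5 30 44.8 60 44.7 90 44.4 120 45.3 150 45.3
```

```bash
cat >> h.py <<'E'
from scipy.spatial.transform import Rotation as R
def goal(y,z):
    y=np.array(y,float);y/=np.linalg.norm(y);z=np.array(z,float);z-=y*(z@y);z/=np.linalg.norm(z)
    return R.from_matrix(np.c_[np.cross(y,z),y,z])
def rel(p,Rg,p0=None,R0=None):
    o=robot.get_obs(); p0=o['position'] if p0 is None else p0; R0=R.from_quat(o['tool_rot']) if R0 is None else R0
    return (R0.inv().apply(np.array(p)-p0)/.5).round(4), ((R0.inv()*Rg).as_rotvec()/np.pi).round(4)
def after(row,p0=None,R0=None):
    o=robot.get_obs(); p0=o['position'] if p0 is None else p0; R0=R.from_quat(o['tool_rot']) if R0 is None else R0
    return p0+R0.apply(np.array(row[:3])*.5),R0*R.from_rotvec(np.array(row[3:6])*np.pi)
E
python3 - <<'E'
from h import *
o=robot.get_obs();print(R.from_quat(o['tool_rot']).as_matrix().round(3))
for s in(1,-1):
    print(rel([.4975,.1205,.16],goal([0,0,-1],[s*.864,s*.503,0])))
E
```

```text
[[ 0.898 -0.001  0.44 ]
 [-0.44  -0.002  0.898]
 [-0.    -1.    -0.002]]
(array([ 0.7877,  0.1522, -0.5941]), array([6.000e-04, 1.871e-01, 1.000e-04]))
(array([ 0.7877,  0.1522, -0.5941]), array([ 1.000e-04, -8.129e-01, -8.000e-04]))
```

```bash
python3 -m crank '[[0.788,0.152,-0.594,0,0.187,0,1],[0.788,0.152,-0.594,0,0.187,0,1],[0.788,0.152,-0.594,0,0.187,0,1],[0.788,0.152,-0.594,0,0.187,0,1],[0.788,0.152,-0.594,0,0.187,0,1],[0.788,0.152,-0.594,0,0.187,0,1],[0.788,0.152,-0.594,0,0.187,0,1],[0.788,0.152,-0.594,0,0.187,0,1],[0.788,0.152,-0.594,0,0.187,0,1],[0.788,0.152,-0.594,0,0.187,0,1]]' 20; python3 - <<'E'
from h import *
o=robot.get_obs();print(o['time'],o['q'].round(3),o['position'].round(4),R.from_quat(o['tool_rot']).as_matrix().round(3),o['ft_force'].round(2))
print(rel([.4975,.1205,.030],goal([0,0,-1],[.864,.503,0])))
cv2.imwrite('pics/t1.png',vision.camera('top'))
E
```

```text
time: 1.35
position: [0.4974, 0.1211, 0.1602]
tool_rot: [0.613, -0.353, 0.352, -0.613]
ft_force: [-1.1, 1.0, 0.4]
grip_width: 0.0871
1.35 [ 2.000e-02  4.900e-01  1.788e+00  1.000e-03  8.650e-01 -5.070e-01] [0.4974 0.1211 0.1602] [[ 0.502 -0.002  0.865]
 [-0.865  0.     0.502]
 [-0.001 -1.    -0.001]] [-1.05  1.02  0.39]
(array([ 0.0015,  0.2604, -0.    ]), array([ 0.0004, -0.0003, -0.0004]))
```

View pics/t1.png

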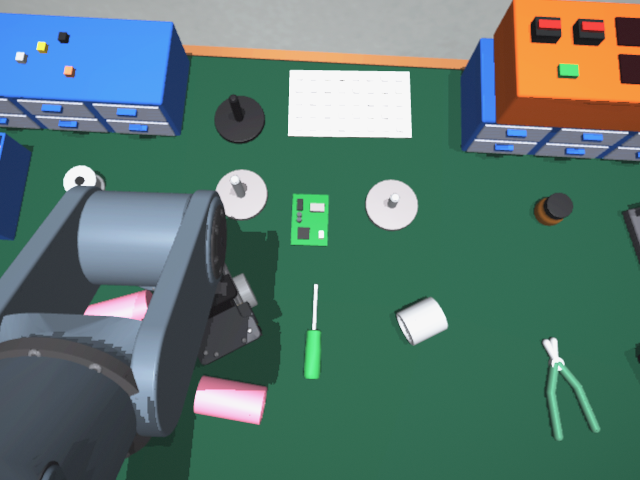

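The arm is above the long cup. Its closed end shows at (245,290), lying between the jaws as expected. Descending and closing.

```bash
python3 -m crank '[[0.001,0.1,0,0,0,0,1],[0.001,0.17,0,0,0,0,1],[0.001,0.22,0,0,0,0,1],[0.001,0.26,0,0,0,0,1],[0.001,0.26,0,0,0,0,1]]' 20; python3 - <<'E'
from h import *
o=robot.get_obs();print(o['q'].round(3));cv2.imwrite('pics/s2.png',vision.camera('scene')[150:390,300:620].repeat(2,0).repeat(2,1))
E
```

```text
time: 2.02
position: [0.4965, 0.1223, 0.0296]
tool_rot: [0.614, -0.353, 0.35, -0.613]
ft_force: [0.5, 0.0, 0.2]
grip_width: 0.0868
[ 0.023  0.726  1.86   0.     0.56  -0.508]
```

View pics/s2.png

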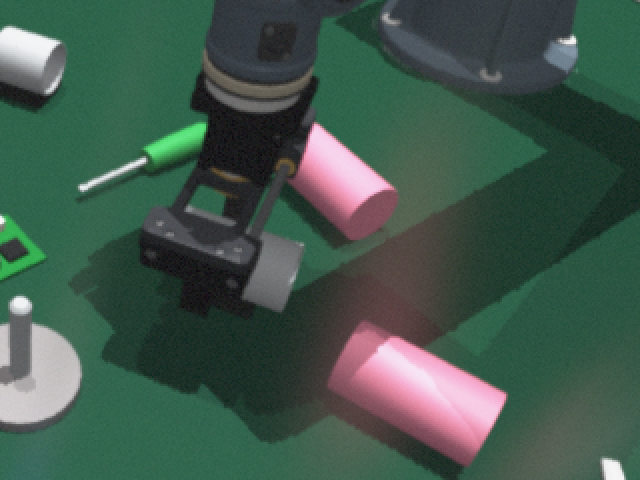

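The jaws straddle the cup, with its mouth end sticking out at crop (275,270). Closing.

```bash
python3 -m crank '[[0,0,0,0,0,0,-1],[0,0,0,0,0,0,-1],[0,0,0,0,0,0,-1],[0,0,0,0,0,0,-1],[0,0,0,0,0,0,-1],[0,0,0,0,0,0,-1]]' 30
```

```text
time: 2.82
position: [0.4979, 0.1203, 0.0308]
tool_rot: [0.613, -0.353, 0.352, -0.613]
ft_force: [-2.3, -2.4, 6.0]
grip_width: 0.0559
```

```bash
python3 -m crank '[[0,-0.04,0,0,0,0,-1],[0,-0.14,0,0,0,0,-1],[0,-0.26,0,0,0,0,-1],[0,-0.38,0,0,0,0,-1],[0,-0.46,0,0,0,-0.04,-1],[0,-0.46,0,0,0,-0.09,-1],[0,-0.46,0,0,0,-0.14,-1],[0,-0.46,0,0,0,-0.17,-1],[0,-0.46,0,0,0,-0.17,-1]]' 30;python3 - <<'E'
from h import *
o=robot.get_obs();print(o['q'].round(3),R.from_quat(o['tool_rot']).as_matrix().round(3));cv2.imwrite('pics/s3.png',vision.camera('scene'))
E
```

```text
time: 3.95
position: [0.4971, 0.1221, 0.2592]
tool_rot: [0.685, -0.178, 0.5, -0.499]
ft_force: [0.0, -0.0, -0.9]
grip_width: 0.0558
[ 0.306  0.374  1.781 -0.645  0.967  0.144] [[ 0.437  0.255  0.863]
 [-0.743 -0.438  0.506]
 [ 0.507 -0.862 -0.002]]
```

View pics/s3.png

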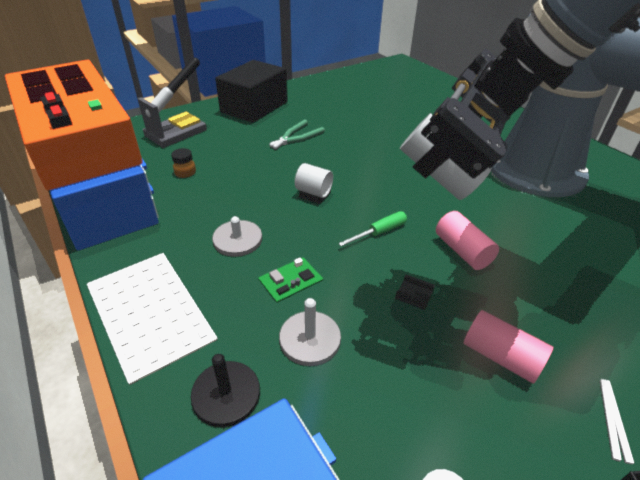

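```bash
cat > kin.py <<'E'
import numpy as np
from scipy.spatial.transform import Rotation as R
from scipy.optimize import least_squares
D=[([.9365,.5285,1.4339,0,1.1814,-.1785],[.27467,.56061,.23556]),([.020,.490,1.788,.001,.865,-.507],[.4974,.1211,.1602]),([.023,.726,1.860,0,.560,-.508],[.4965,.1223,.0296]),([.306,.374,1.781,-.645,.967,.144],[.4971,.1221,.2592])]
z=lambda a:R.from_euler('z',a);y=lambda a:R.from_euler('y',a)
C=None
def fk(q,k,C=None):
    a1,e,h,L2,L3,e4,d,a3=k
    r=z(q[0]);p=r.apply([a1,e,h]);r=r*y(q[1]);p=p+r.apply([0,0,L2]);r=r*y(q[2]);p=p+r.apply([a3,0,L3]);r=r*z(q[3]);r=r*y(q[4]);p=p+r.apply([0,e4,d]);r=r*z(q[5])
    return p,r
def fit(D):
    f=lambda k:np.r_[np.concatenate([fk(q,k)[0]-p for q,p in D]),1e-3*(k-k0)]
    k0=np.array([0,.11,.3,.4,.4,0,.2,0.]);s=least_squares(f,k0);return s.x,s.fun
if __name__=='__main__':
    k,f=fit(D);print(k.round(3),(f[:-8].reshape(-1,3)*1000).round(1))
    RB=R.from_quat([.613,-.353,.352,-.613]);RD=R.from_quat([.685,-.178,.5,-.499])
    for i,r in((1,RB),(3,RD)): print((fk(D[i][0],k)[1].inv()*r).as_matrix().round(3))
E
python3 kin.py
```

```text
[-0.     0.111  0.273  0.589  0.391 -0.     0.291  0.114] [[ 0.  -0.1 -0.1]
 [ 0.2  0.   0.2]
 [-0.1  0.1 -0.1]
 [-0.  -0.   0. ]]
[[-0.001 -0.    -1.   ]
 [-1.    -0.     0.001]
 [-0.     1.    -0.   ]]
[[ 0.001 -0.    -1.   ]
 [-1.    -0.    -0.001]
 [-0.     1.    -0.   ]]
```

```bash
cat >> kin.py <<'E'
CT=R.from_matrix([[0,0,-1],[-1,0,0],[0,1,0]])
lo=np.array([-3.08,-.75,.22,-1.43,0,-2.85]);hi=np.array([3.08,2.2,2.44,4.57,2.65,2.85])
K=fit(D)[0]
def ik(p,Rg,q0):
    def f(q):
        a,r=fk(q,K);return np.r_[(a-p)*5,((r*CT).inv()*Rg).as_rotvec()]
    s=least_squares(f,np.clip(q0,lo+.01,hi-.01),bounds=(lo,hi));return s.x,np.abs(s.fun).max()
def flipR(phi):
    c,s=np.cos(phi),np.sin(phi);return R.from_matrix(np.c_[[0,0,1],[c,s,0],[-s,c,0]])
E
python3 - <<'E'
from kin import *
peg=np.array([.679,.122])
for deg in range(-120,61,10):
    ph=np.radians(deg)
    for z_ in(.078,.20):
        p=np.r_[peg+.005*np.array([np.cos(ph),np.sin(ph)]),z_]
        best=None
        for q0 in([.3,.5,1.8,-1,1,.5],[.3,.8,1.4,-1.3,1.3,1],[0,.8,1.4,3,1,0],[0.,.5,1.8,1.5,1.5,-1],[.8,.5,1.8,3,1,2]):
            q,e=ik(p,flipR(ph),q0)
            if e<1e-4: print(deg,z_,q.round(2))
E
```

```text
-120 0.078 [ 0.3   1.45  0.54 -1.15  2.3   0.58]
-120 0.078 [ 0.3   1.45  0.54 -1.15  2.3   0.58]
-120 0.078 [ 0.3   1.45  0.54 -1.15  2.3   0.58]
-120 0.2 [ 0.3   1.28  0.63 -1.22  2.33  0.48]
-120 0.2 [ 0.3   1.28  0.63 -1.22  2.33  0.48]
-120 0.2 [ 0.3   1.28  0.63 -1.22  2.33  0.48]
-110 0.078 [ 0.34  1.4   0.69 -1.18  2.15  0.64]
-110 0.078 [ 0.34  1.4   0.69 -1.18  2.15  0.64]
-110 0.078 [ 0.34  1.4   0.69 -1.18  2.15  0.64]
-110 0.2 [ 0.34  1.23  0.77 -1.24  2.18  0.54]
-110 0.2 [ 0.34  1.23  0.77 -1.24  2.18  0.54]
-110 0.2 [ 0.34  1.23  0.77 -1.24  2.18  0.54]
-100 0.078 [ 0.37  1.35  0.84 -1.23  2.01  0.7 ]
-100 0.078 [ 0.37  1.35  0.84 -1.23  2.01  0.7 ]
-100 0.078 [ 0.37  1.35  0.84 -1.23  2.01  0.7 ]
-100 0.2 [ 0.37  1.18  0.92 -1.27  2.04  0.6 ]
-100 0.2 [ 0.37  1.18  0.92 -1.27  2.04  0.6 ]
-100 0.2 [ 0.37  1.18  0.92 -1.27  2.04  0.6 ]
-90 0.078 [ 0.4   1.31  0.99 -1.3   1.87  0.77]
-90 0.078 [ 0.4   1.31  0.99 -1.3   1.87  0.77]
-90 0.078 [ 0.4   1.31  0.99 -1.3   1.87  0.77]
-90 0.2 [ 0.4   1.14  1.06 -1.33  1.89  0.66]
-90 0.2 [ 0.4   1.14  1.06 -1.33  1.89  0.66]

[... 1707 characters left out ...]
1.62  1.52]
30 0.078 [-0.31  1.25  1.97  2.31  1.62  1.52]
30 0.2 [-0.31  0.98  2.06  2.31  1.5   1.65]
30 0.2 [-0.31  0.98  2.06  2.31  1.5   1.65]
40 0.078 [-0.38  1.23  1.89  2.07  1.56  1.59]
40 0.078 [-0.38  1.23  1.89  2.07  1.56  1.59]
40 0.2 [-0.38  0.97  1.98  2.06  1.48  1.74]
40 0.2 [-0.38  0.97  1.98  2.06  1.48  1.74]
50 0.078 [-0.42  1.21  1.79  1.85  1.53  1.7 ]
50 0.078 [-0.42  1.21  1.79  1.85  1.53  1.7 ]
50 0.2 [-0.42  0.97  1.87  1.84  1.49  1.86]
50 0.2 [-0.42  0.97  1.87  1.84  1.49  1.86]
60 0.078 [-0.43  1.2   1.68  1.66  1.55  1.83]
60 0.078 [-0.43  1.2   1.68  1.66  1.55  1.83]
60 0.2 [-0.43  0.97  1.76  1.65  1.54  1.98]
60 0.2 [-0.43  0.97  1.76  1.65  1.54  1.98]
```

```bash
python3 - <<'E'
from kin import *
from h import plane
print('screwdriver',plane('top',[(313,378),(313,332),(316,286)],.015).round(3).tolist(),'spool',plane('top',[(88,187),(80,181)],0.0).round(3).tolist(),plane('top',(80,181),.05).round(3))
from scipy.spatial.transform import Slerp
q=np.array([.306,.374,1.781,-.645,.967,.144]);p0=np.array([.4971,.1221,.2592]);R0=R.from_quat([.685,-.178,.5,-.499])
down=lambda ph:R.from_matrix(np.c_[[np.cos(ph),np.sin(ph),0],[0,0,-1],[-np.sin(ph),np.cos(ph),0]])
for deg in(20,40,60):
    ph=np.radians(deg);u=np.array([np.cos(ph),np.sin(ph),0]);peg=np.array([.679,.122,0])
    W=[(p0,down(np.radians(-60))),([.5,.1,.28],down(np.radians((deg-60)/2))),([.52,.08,.30],down(ph)),([.6,.1,.30],flipR(ph)),(peg+.005*u+[0,0,.26],flipR(ph)),(peg+.005*u+[0,0,.078],flipR(ph))]
    a,b=p0,R0;qq=q.copy();print('phi',deg)
    for p,r in W:
        p=np.array(p);S=Slerp([0,1],R.concatenate([b,r]));mx=0;em=0
        for t in np.linspace(0,1,31)[1:]:
            qn,e=ik(a+(p-a)*t,S(t),qq);mx=max(mx,np.abs(qn-qq).max());em=max(em,e);qq=qn
        print(qq.round(2),'maxstep',mx.round(2),'err',em.round(5));a,b=p,r
E
```

```text
screwdriver [[0.381, -0.019, 0.015], [0.452, -0.015, 0.015], [0.527, -0.016, 0.015]] spool [[0.679, 0.391, 0.0], [0.689, 0.407, 0.0]] [[0.673 0.382 0.05 ]]
phi 20
[ 0.02  0.35  1.68 -0.    1.11 -0.5 ] maxstep 0.02 err 0.0
[-0.02  0.32  1.66  0.    1.16 -1.24] maxstep 0.02 err 0.0
[-0.06  0.32  1.6  -0.    1.22 -1.98] maxstep 0.02 err 0.0
[-0.06  0.22  1.97  1.15  0.16 -2.85] maxstep 0.15 err 0.67758
[-0.01  0.41  1.81  1.16  0.12 -2.85] maxstep 0.01 err 0.69296
[ 0.04  0.71  1.75  1.13  0.   -2.85] maxstep 0.01 err 0.90161
phi 40
[ 0.02  0.35  1.68 -0.    1.11 -0.5 ] maxstep 0.02 err 0.0
[-0.02  0.32  1.66 -0.    1.16 -1.42] maxstep 0.03 err 0.0
[-0.06  0.32  1.6  -0.    1.22 -2.33] maxstep 0.03 err 0.0
[-0.23  0.24  1.88  1.04  0.61 -2.85] maxstep 0.08 err 0.71945
[-0.16  0.43  1.71  1.05  0.59 -2.85] maxstep 0.01 err 0.73125
[-0.09  0.71  1.67  0.97  0.43 -2.85] maxstep 0.01 err 0.94562
phi 60
[ 0.02  0.35  1.68 -0.    1.11 -0.5 ] maxstep 0.02 err 0.0
[-0.02  0.32  1.66 -0.    1.16 -1.59] maxstep 0.04 err 0.0
[-0.06  0.32  1.6  -0.    1.22 -2.68] maxstep 0.04 err 0.0
[-0.35  0.37  1.69  0.98  1.12 -2.85] maxstep 0.06 err 0.67382
[-0.28  0.56  1.5   1.02  1.13 -2.85] maxstep 0.01 err 0.67407
[-0.22  0.81  1.46  0.91  0.98 -2.85] maxstep 0.01 err 0.85901
```

The controller can't reach a clear final pose by the direct route: on that side the wrist would hit the spool and drawers, and joint 6 limits the other yaw. I'll simulate yawing the other way before the flip.

```bash
cat > sim.py <<'E'
from kin import *
from scipy.spatial.transform import Slerp
down=lambda d:R.from_matrix(np.c_[[np.cos(np.radians(d)),np.sin(np.radians(d)),0],[0,0,-1],[-np.sin(np.radians(d)),np.cos(np.radians(d)),0]])
flp=lambda d:flipR(np.radians(d))
def run(p0,R0,q,W):
    a,b,qq=np.array(p0),R0,np.array(q)
    for p,r in W:
        p=np.array(p);S=Slerp([0,1],R.concatenate([b,r]));mx=0;em=0
        for t in np.linspace(0,1,31)[1:]:
            qn,e=ik(a+(p-a)*t,S(t),qq);mx=max(mx,np.abs(qn-qq).max());em=max(em,e);qq=qn
        sh=b.inv().apply(p-a)/.5;rv=(b.inv()*r).as_rotvec()/np.pi
        print(qq.round(2),'step',mx.round(2),'err',em.round(5),'row',sh.round(3),rv.round(3));a,b=p,r
E
python3 - <<'E'
from sim import *
u=np.array([np.cos(np.radians(45)),np.sin(np.radians(45)),0])*.005;peg=np.array([.679,.122,0])
P=[.5,.12,.30]
for f0 in(105,95):
  print(f0);run([.4971,.1221,.2592],R.from_quat([.685,-.178,.5,-.499]),[.306,.374,1.781,-.645,.967,.144],
  [(P,down(-60)),(P,down(-150)),(P,down(-240 if f0<120 else 0)),(P,down(f0)),([.56,.16,.3],flp(f0)),([.62,.14,.3],flp(75)),(peg+u+[0,0,.26],flp(45)),(peg+u+[0,0,.078],flp(45))])
E
```

```text
105
[ 0.02  0.3   1.63 -0.    1.21 -0.51] step 0.03 err 0.0 row [ 0.047 -0.067  0.003] [0.    0.002 0.169]
[ 0.02  0.3   1.63 -0.    1.21  1.07] step 0.05 err 0.0 row [0. 0. 0.] [-0.   0.5 -0. ]
[0.02 0.3  1.63 0.   1.21 2.64] step 0.05 err 0.0 row [0. 0. 0.] [0.  0.5 0. ]
[0.   0.3  1.63 0.02 1.21 2.85] step 0.01 err 0.02305 row [0. 0. 0.] [0.    0.083 0.   ]
[-0.36  0.86  1.51  1.1   1.99  2.24] step 0.05 err 0.00145 row [ 0.046  0.    -0.137] [ 0.  -0.  -0.5]
[-0.45  0.79  1.73  1.41  1.68  2.17] step 0.01 err 0.0 row [ 0.    -0.07  -0.106] [-0.167  0.     0.   ]
[-0.4   0.84  1.94  1.93  1.44  1.91] step 0.02 err 0.0 row [-0.08   0.004 -0.128] [-0.167  0.     0.   ]
[-0.4   1.22  1.84  1.96  1.54  1.65] step 0.01 err 0.0 row [-0.364  0.     0.   ] [0. 0. 0.]
95
[ 0.02  0.3   1.63 -0.    1.21 -0.51] step 0.03 err 0.0 row [ 0.047 -0.067  0.003] [0.    0.002 0.169]
[ 0.02  0.3   1.63 -0.    1.21  1.07] step 0.05 err 0.0 row [0. 0. 0.] [-0.   0.5 -0. ]
[0.02 0.3  1.63 0.   1.21 2.64] step 0.05 err 0.0 row [0. 0. 0.] [0.  0.5 0. ]
[-0.06  0.29  1.66  0.11  1.19  2.85] step 0.01 err 0.10325 row [0. 0. 0.] [0.    0.139 0.   ]
[-0.41  0.82  1.64  1.18  1.87  2.19] step 0.05 err 0.08239 row [ 0.069  0.    -0.127] [-0.   0.  -0.5]
[-0.45  0.79  1.73  1.41  1.68  2.17] step 0.01 err 0.0 row [ 0.    -0.05  -0.116] [-0.111  0.     0.   ]
[-0.4   0.84  1.94  1.93  1.44  1.91] step 0.02 err 0.0 row [-0.08   0.004 -0.128] [-0.167  0.     0.   ]
[-0.4   1.22  1.84  1.96  1.54  1.65] step 0.01 err 0.0 row [-0.364  0.     0.   ] [0. 0. 0.]
```

```bash
python3 -m crank '[[0.047,-0.067,0,0,0,0.05,-1],[0.047,-0.067,0,0,0,0.1,-1],[0.047,-0.067,0,0,0,0.15,-1],[0.047,-0.067,0,0,0,0.17,-1],[0.047,-0.067,0,0,0,0.17,-1]]' 30
python3 -m crank '[[0,0,0,0,0.05,0,-1],[0,0,0,0,0.1,0,-1],[0,0,0,0,0.15,0,-1],[0,0,0,0,0.2,0,-1],[0,0,0,0,0.25,0,-1],[0,0,0,0,0.3,0,-1],[0,0,0,0,0.35,0,-1],[0,0,0,0,0.4,0,-1],[0,0,0,0,0.45,0,-1],[0,0,0,0,0.5,0,-1]]' 30
python3 -m crank '[[0,0,0,0,0.05,0,-1],[0,0,0,0,0.1,0,-1],[0,0,0,0,0.15,0,-1],[0,0,0,0,0.2,0,-1],[0,0,0,0,0.25,0,-1],[0,0,0,0,0.3,0,-1],[0,0,0,0,0.35,0,-1],[0,0,0,0,0.4,0,-1],[0,0,0,0,0.45,0,-1],[0,0,0,0,0.48,0,-1]]' 30
python3 - <<'E'
from sim import *
from h import robot,cv2,vision
o=robot.get_obs();q,p,r=o['q'],o['position'],R.from_quat(o['tool_rot']);print(q.round(3),p.round(4),r.as_matrix().round(3))
u=np.array([np.cos(np.radians(45)),np.sin(np.radians(45)),0])*.005;peg=np.array([.679,.122,0])
run(p,r,q,[([.56,.16,.3],flp(120)),([.62,.14,.3],flp(80)),(peg+u+[0,0,.26],flp(45)),(peg+u+[0,0,.078],flp(45))])
cv2.imwrite('pics/s4.png',vision.camera('scene'))
E
```

```text
time: 4.62
position: [0.5014, 0.116, 0.3018]
tool_rot: [-0.612, 0.353, -0.354, 0.613]
ft_force: [-0.2, 0.3, -0.9]
grip_width: 0.056
time: 5.88
position: [0.4998, 0.1183, 0.3014]
tool_rot: [0.183, -0.683, 0.683, -0.183]
ft_force: [-0.2, -0.4, -1.0]
grip_width: 0.0558
time: 7.12
position: [0.4998, 0.1182, 0.3014]
tool_rot: [0.334, 0.623, -0.623, -0.334]
ft_force: [0.3, 0.3, -1.2]
grip_width: 0.0558
[ 0.014  0.3    1.626 -0.     1.215  2.568] [0.4998 0.1182 0.3014] [[-0.554  0.001 -0.832]
 [ 0.832 -0.    -0.554]
 [-0.    -1.    -0.001]]
[-0.29  0.92  1.32  0.99  2.18  2.29] step 0.05 err 0.0 row [ 0.003  0.003 -0.147] [-0.016  0.016 -0.5  ]
[-0.44  0.81  1.67  1.36  1.73  2.22] step 0.02 err 0.0 row [ 0.    -0.095 -0.084] [-0.222  0.     0.   ]
[-0.4   0.84  1.94  1.93  1.44  1.91] step 0.03 err 0.0 row [-0.08  -0.007 -0.128] [-0.194  0.     0.   ]
[-0.4   1.22  1.84  1.96  1.54  1.65] step 0.01 err 0.0 row [-0.364  0.     0.   ] [0. 0. 0.]
```

View pics/s4.png

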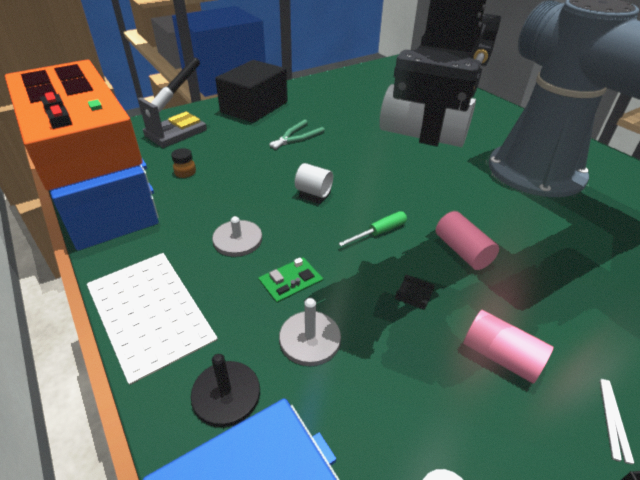

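The cup is held level in the jaws at about (425,115). The simulated path fits the joint ranges, so I flip now.

```bash
python3 -m crank '[[0,0,-0.02,0,0,-0.05,-1],[0,0,-0.03,0,0,-0.1,-1],[0,0,-0.05,0,0,-0.15,-1],[0,0,-0.06,0,0,-0.2,-1],[0,0,-0.08,0,0,-0.25,-1],[0,0,-0.09,0,0,-0.3,-1],[0,0,-0.11,0,0,-0.35,-1],[0,0,-0.12,0,0,-0.4,-1],[0,0,-0.14,0,0,-0.45,-1],[0,0,-0.147,0,0,-0.5,-1]]' 30
python3 -m crank '[[0,0,0,0,0,0,-1],[0,0,0,0,0,0,-1]]' 30
python3 - <<'E'
from sim import *
from h import robot,cv2,vision
o=robot.get_obs();q,p,r=o['q'],o['position'],R.from_quat(o['tool_rot']);print(q.round(3),p.round(4),r.as_matrix().round(3))
u=np.array([np.cos(np.radians(45)),np.sin(np.radians(45)),0])*.005;peg=np.array([.679,.122,0])
run(p,r,q,[([.62,.14,.3],flp(80)),(peg+u+[0,0,.26],flp(45)),(peg+u+[0,0,.078],flp(45))])
E
```

```text
time: 8.43
position: [0.5619, 0.1589, 0.3007]
tool_rot: [-0.206, 0.677, -0.204, -0.676]
ft_force: [-0.3, -0.2, -1.4]
grip_width: 0.0563
time: 8.68
position: [0.5611, 0.159, 0.3017]
tool_rot: [-0.205, 0.677, -0.207, -0.676]
ft_force: [0.1, -0.6, -1.2]
grip_width: 0.0559
[-0.267  0.929  1.274  0.968  2.225  2.297] [0.5611 0.159  0.3017] [[-0.003 -0.557 -0.831]
 [ 0.002  0.831 -0.557]
 [ 1.    -0.003 -0.001]]
[-0.44  0.81  1.67  1.36  1.73  2.22] step 0.02 err 0.0 row [-0.004 -0.097 -0.077] [-0.244  0.001 -0.001]
[-0.4   0.84  1.94  1.93  1.44  1.91] step 0.03 err 0.0 row [-0.08  -0.007 -0.128] [-0.194  0.     0.   ]
[-0.4   1.22  1.84  1.96  1.54  1.65] step 0.01 err 0.0 row [-0.364  0.     0.   ] [0. 0. 0.]
```

```bash
python3 -m crank '[[0,-0.02,-0.015,-0.05,0,0,-1],[0,-0.04,-0.03,-0.1,0,0,-1],[0,-0.06,-0.045,-0.15,0,0,-1],[0,-0.08,-0.06,-0.2,0,0,-1],[0,-0.097,-0.077,-0.244,0,0,-1],[0,-0.097,-0.077,-0.244,0,0,-1]]' 30
python3 -m crank '[[-0.02,0,-0.03,-0.05,0,0,-1],[-0.04,0,-0.06,-0.1,0,0,-1],[-0.06,0,-0.1,-0.15,0,0,-1],[-0.08,-0.007,-0.128,-0.194,0,0,-1],[-0.08,-0.007,-0.128,-0.194,0,0,-1],[-0.08,-0.007,-0.128,-0.194,0,0,-1]]' 30
python3 - <<'E'
from sim import *
from h import robot,cv2,vision,rel
o=robot.get_obs();q,p,r=o['q'],o['position'],R.from_quat(o['tool_rot']);print(q.round(3),p.round(4),r.as_matrix().round(3))
u=np.array([np.cos(np.radians(45)),np.sin(np.radians(45)),0])*.005;peg=np.array([.679,.122,0])
print(rel(peg+u+[0,0,.26],flp(45)))
for n in('scene','top'):cv2.imwrite(f'pics/{n}5.png',vision.camera(n))
E
```

```text
time: 9.43
position: [0.6191, 0.1399, 0.3034]
tool_rot: [0.063, 0.705, 0.061, -0.703]
ft_force: [-0.2, 0.2, -1.1]
grip_width: 0.0563
time: 10.18
position: [0.6831, 0.1255, 0.2626]
tool_rot: [0.269, 0.655, 0.27, -0.652]
ft_force: [0.6, -0.6, -0.6]
grip_width: 0.0559
[-0.4    0.836  1.936  1.931  1.437  1.913] [0.6831 0.1255 0.2626] [[-0.004  0.705 -0.709]
 [ 0.001  0.709  0.705]
 [ 1.     0.002 -0.003]]
(array([-0.0052, -0.0007,  0.0008]), array([-0.0009,  0.0011,  0.0006]))
```

View pics/scene5.png

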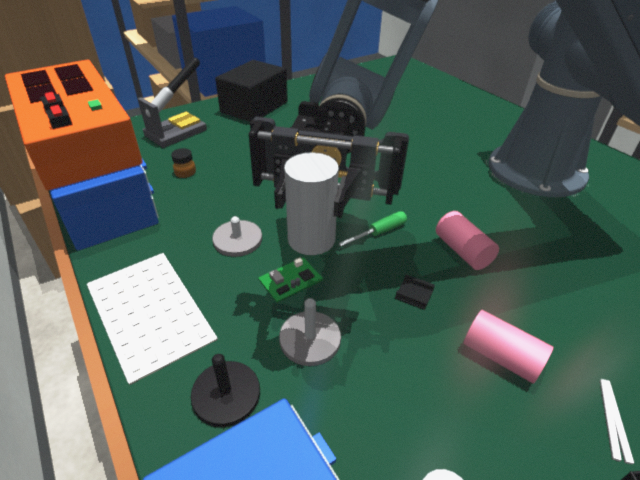

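View pics/top5.png

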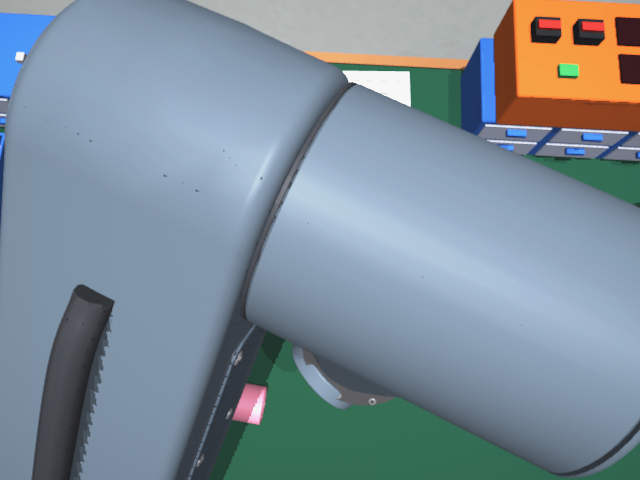

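The cup is upright, mouth-down, at scene (311,205), above the tall peg at (310,330). Checking where it sits in the grip against predictions from the camera before I lower it.

```bash
python3 - <<'E'
from h import *
im=cv2.imread('pics/scene5.png')
o=robot.get_obs();p=o['position'];r=R.from_quat(o['tool_rot'])
c=p+r.apply([0,-.005,0]);print('axis xy',c.round(4))
t=np.linspace(0,2*np.pi,60)
for dx,col in((.0346,(0,0,255)),(-.0654,(255,0,0))):
    C=c+r.apply([dx,0,0])+.028*(np.c_[np.cos(t),np.sin(t),0*t])
    cv2.polylines(im,[proj('scene',C).round().astype(int)],True,col,1)
P=np.array([.679,.122,.012])+.045*np.c_[np.cos(t),np.sin(t),0*t]; cv2.polylines(im,[proj('scene',P).round().astype(int)],True,(0,255,255),1)
cv2.imwrite('pics/chk.png',cv2.resize(im[140:380,230:400],(510,720))[:600] if 0 else cv2.resize(im[140:380,230:400],None,fx=2.5,fy=2.5,interpolation=cv2.INTER_NEAREST))
E
```

```text
axis xy [0.6797 0.1214 0.2624]
```

View pics/chk.png

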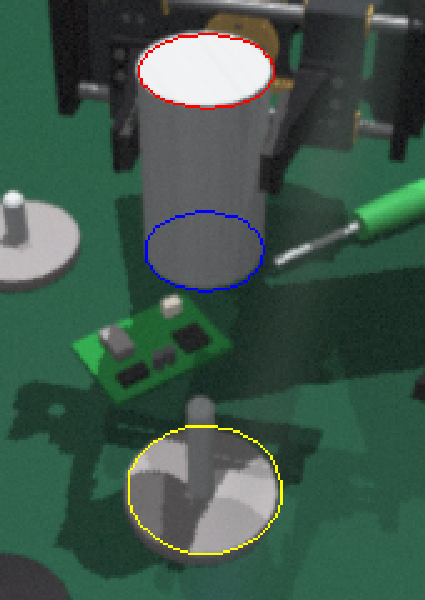

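```bash
python3 -m crank '[[-0.04,0,0,0,0,0,-1],[-0.08,0,0,0,0,0,-1],[-0.12,0,0,0,0,0,-1],[-0.16,0,0,0,0,0,-1],[-0.19,0,0,0,0,0,-1],[-0.22,0,0,0,0,0,-1],[-0.25,0,0,0,0,0,-1],[-0.28,0,0,0,0,0,-1],[-0.3,0,0,0,0,0,-1],[-0.3,0,0,0,0,0,-1]]' 30
python3 - <<'E'
from h import *
o=robot.get_obs();print(o['q'].round(2),o['position'].round(4))
im=vision.camera('scene');cv2.imwrite('pics/s6.png',cv2.resize(im[100:400,200:480],None,fx=2,fy=2))
E
```

```text
time: 11.52
position: [0.6823, 0.1254, 0.1105]
tool_rot: [-0.271, -0.653, -0.271, 0.654]
ft_force: [0.1, 0.2, -1.7]
grip_width: 0.056
[-0.4   1.15  1.87  1.95  1.53  1.68] [0.6823 0.1254 0.1105]
```

View pics/s6.png

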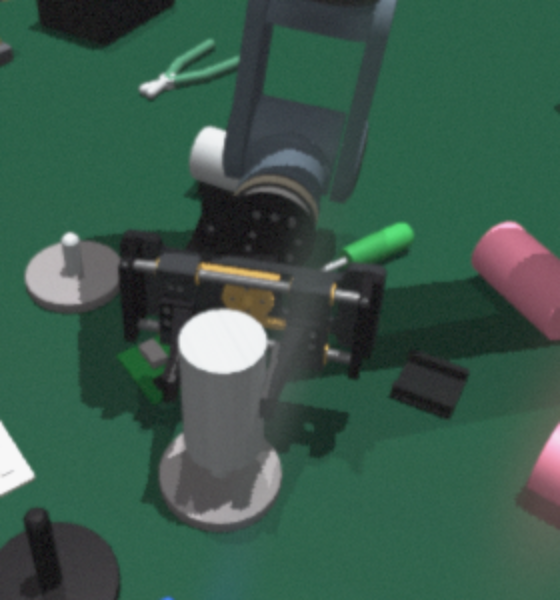

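```bash
python3 - <<'E'
from h import *
from kin import *
o=robot.get_obs();p=o['position'];r=R.from_quat(o['tool_rot']);w=p-r.apply([0,.291,0]);print(w)
for e in(.05,.065): 
  for z_ in(.11,.08,.06,.05,.04,.03): print(e,z_,proj('scene',w+r.apply([0,0,e])*[1,1,0]+[0,0,z_-w[2]]).round(),)
E
```

```text
[ 0.4765259  -0.08037717  0.11104195]
0.05 0.11 [[375. 176.]]
0.05 0.08 [[374. 190.]]
0.05 0.06 [[373. 199.]]
0.05 0.05 [[372. 203.]]
0.05 0.04 [[372. 207.]]
0.05 0.03 [[371. 212.]]
0.065 0.11 [[384. 177.]]
0.065 0.08 [[382. 191.]]
0.065 0.06 [[381. 200.]]
0.065 0.05 [[380. 204.]]
0.065 0.04 [[380. 208.]]
0.065 0.03 [[379. 213.]]
```

```bash
python3 -m crank '[[-0.014,0,0,0,0,0,-1],[-0.028,0,0,0,0,0,-1],[-0.04,0,0,0,0,0,-1],[-0.052,0,0,0,0,0,-1],[-0.052,0,0,0,0,0,-1]]' 30
python3 - <<'E'
from h import *
o=robot.get_obs();print(o['q'].round(2),o['position'].round(4),o['ft_force'].round(2))
im=vision.camera('scene');cv2.imwrite('pics/s7.png',cv2.resize(im[100:400,200:480],None,fx=2,fy=2))
E
```

```text
time: 12.2
position: [0.6823, 0.1253, 0.0847]
tool_rot: [-0.271, -0.653, -0.271, 0.654]
ft_force: [0.2, -0.5, -0.7]
grip_width: 0.0558
[-0.4   1.2   1.85  1.96  1.54  1.65] [0.6823 0.1253 0.0847] [ 0.25 -0.47 -0.69]
```

View pics/s7.png

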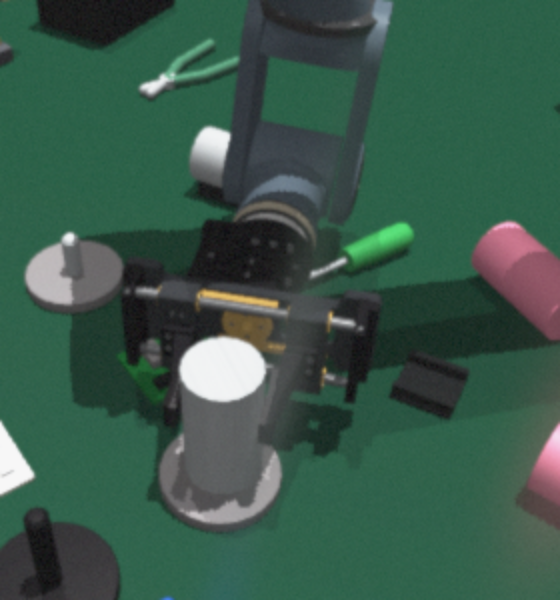

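The rim is about 7 mm above the foot and the wrist is clear of the screwdriver and the short cup. Creeping down.

```bash
python3 -m crank '[[-0.003,0,0,0,0,0,-1],[-0.006,0,0,0,0,0,-1],[-0.008,0,0,0,0,0,-1],[-0.01,0,0,0,0,0,-1],[-0.01,0,0,0,0,0,-1]]' 30; python3 -m crank '[[-0.002,0,0,0,0,0,-1],[-0.003,0,0,0,0,0,-1],[-0.003,0,0,0,0,0,-1]]' 30
```

```text
time: 12.88
position: [0.6824, 0.1253, 0.0803]
tool_rot: [-0.271, -0.653, -0.271, 0.653]
ft_force: [0.1, -0.0, -0.8]
grip_width: 0.0557
time: 13.25
position: [0.6824, 0.1253, 0.0788]
tool_rot: [-0.271, -0.653, -0.271, 0.653]
ft_force: [-0.1, -0.4, -1.5]
grip_width: 0.056
```

```bash
for i in 1; do python3 -m crank '[[-0.001,0,0,0,0,0,-1],[-0.002,0,0,0,0,0,-1],[-0.002,0,0,0,0,0,-1]]' 30; done; python3 -m crank '[[-0.001,0,0,0,0,0,-1],[-0.002,0,0,0,0,0,-1],[-0.002,0,0,0,0,0,-1]]' 30
```

```text
time: 13.62
position: [0.6824, 0.1253, 0.0778]
tool_rot: [-0.271, -0.653, -0.271, 0.653]
ft_force: [-0.0, -1.2, -0.0]
grip_width: 0.056
time: 14.0
position: [0.6824, 0.1253, 0.0768]
tool_rot: [-0.271, -0.653, -0.271, 0.653]
ft_force: [0.0, 1.0, -1.1]
grip_width: 0.056
```

```bash
python3 -m crank '[[-0.001,0,0,0,0,0,-1],[-0.002,0,0,0,0,0,-1],[-0.002,0,0,0,0,0,-1]]' 30; python3 -m crank '[[-0.001,0,0,0,0,0,-1],[-0.002,0,0,0,0,0,-1],[-0.002,0,0,0,0,0,-1]]' 30
```

```text
time: 14.38
position: [0.6824, 0.1253, 0.0758]
tool_rot: [-0.271, -0.653, -0.271, 0.653]
ft_force: [-1.5, 0.2, -1.6]
grip_width: 0.0561
time: 14.75
position: [0.6824, 0.1253, 0.0757]
tool_rot: [0.27, 0.654, 0.271, -0.653]
ft_force: [-1.6, -0.3, 2.7]
grip_width: 0.056
```

Contact: the force went from −1 to +2.7 N and z stopped at 0.0757, which matches the prediction of 0.077. One more half-millimetre press, then I open the jaws.

```bash
python3 -m crank '[[-0.001,0,0,0,0,0,-1],[-0.001,0,0,0,0,0,-1]]' 30; python3 -m crank '[[0,0,0,0,0,0,-0.2],[0,0,0,0,0,0,0.4],[0,0,0,0,0,0,0.7],[0,0,0,0,0,0,1],[0,0,0,0,0,0,1],[0,0,0,0,0,0,1]]' 30
python3 - <<'E'
from h import *
im=vision.camera('scene');cv2.imwrite('pics/s8.png',cv2.resize(im[200:400,200:480],None,fx=2.5,fy=2.5))
E
```

```text
time: 15.0
position: [0.6824, 0.1254, 0.0756]
tool_rot: [0.27, 0.654, 0.271, -0.653]
ft_force: [-3.5, -0.6, 5.4]
grip_width: 0.0561
time: 15.75
position: [0.6824, 0.1253, 0.0742]
tool_rot: [-0.271, -0.653, -0.271, 0.653]
ft_force: [-1.0, -1.0, -0.1]
grip_width: 0.0859
```

View pics/s8.png

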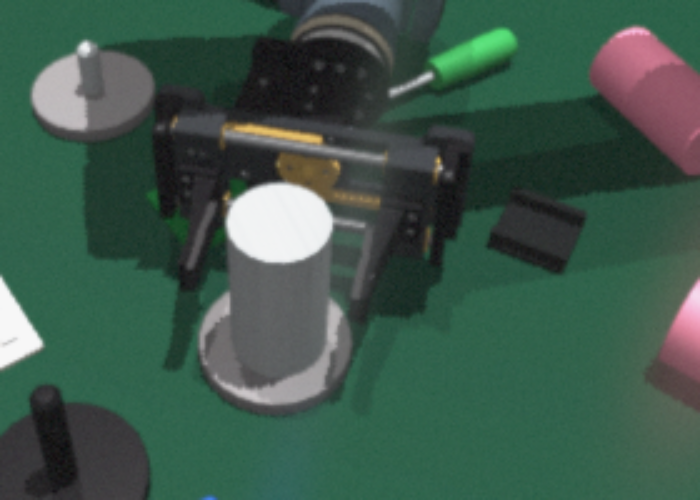

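The cup stands over the peg with both jaws clear. Moving straight up keeps the wrist away from the short cup.

```bash
python3 -m crank '[[0.01,0,0,0,0,0,1],[0.03,0,0,0,0,0,1],[0.06,0,0,0,0,0,1],[0.1,0,0,0,0,0,1],[0.15,0,0,0,0,0,1],[0.2,0,0,0,0,0,1],[0.26,0,0,0,0,0,1],[0.32,0,0,0,0,0,1],[0.32,0,0,0,0,0,1]]' 30
python3 - <<'E'
from h import *
im=vision.camera('scene').copy()
t=np.linspace(0,2*np.pi,60)
for z,r,c in((.112,.028,(0,0,255)),(.012,.028,(255,0,0))):
    cv2.polylines(im,[proj('scene',np.array([.679,.122,z])+r*np.c_[np.cos(t),np.sin(t),0*t]).round().astype(int)],True,c,1)
cv2.imwrite('pics/s9.png',cv2.resize(im[100:400,200:480],None,fx=2,fy=2))
E
```

```text
time: 16.92
position: [0.6822, 0.1255, 0.2378]
tool_rot: [0.27, 0.655, 0.271, -0.652]
ft_force: [0.8, -0.7, -0.8]
grip_width: 0.0869
```

View pics/s9.png

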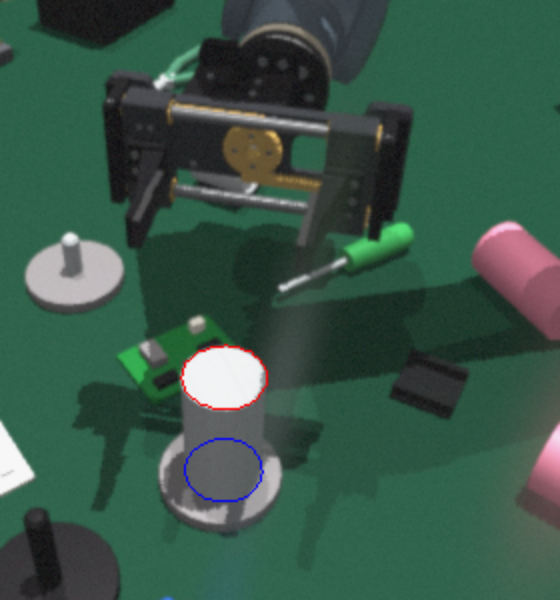

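The cup matches the predicted seated outline: top circle on the red ring and rim on the foot. The gripper is well clear, so I'm handing in.

```bash
python3 -c "
from rig import robot
print(robot.hand_in())"
```

```text
the job is handed in; nothing more can be done
None
```

The long cup stands mouth-down over the tall grey peg, released, and the job was handed in at about 17 s of the 43 s allowed. No verdict was reported.

**What I did:** I gripped the cup across its diameter about 15 mm from its middle, on the closed-end side. After lifting it and turning it mouth-down, I lowered it until the rim touched the foot. The touch showed as about +3 N upward with the tool stopped at z = 0.0757 m, where I had predicted 0.077. I then opened the jaws and backed straight up.

**Last checks:**
- **Cup:** in the final scene picture its outline matches the drawn seated position (top rim and foot) to about a pixel. At release its axis was within about 1 mm of the measured peg axis.
- **Gripper:** it was open and about 0.12 m above the cup, with only residual force readings.

**Checks that were weaker or disagreed:**
- **Peg position:** the two views differed by about 2–5 mm. I trusted the top view, because it gave the foot its known 90 mm diameter.
- **Top camera:** the arm blocked it during placing, so the final check rests on the scene view alone.
- **Short cup:** the gripper hid it in the last picture. It looked unmoved in the pictures taken during lowering, the last at 12.2 s.

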